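Clamp a glued breakfast board

ROBOT

A 6-joint arm with a two-finger parallel gripper is mounted at the origin on a cart in front of the work surface, level with it; the furniture and walls round the work are solid. World frame = base frame: x ahead of the robot, y to its left, z up, the work surface at z = 0. Lengths are in m, angles in rad, forces in N, time in s.
With the tool pointing down it reaches from about 0.3 to 0.875 m from the base axis. Payload 6.4 kg.
Tool frame: the origin (TCP) lies between the finger pads; the fingertips stand 14 mm ahead of it and the grasp point (between the pads) lies 5 mm behind it; z points along the fingers, y is the line along which they close (so a half turn about z gives the same grasp; the last joint's range is limited). The gripper opens to 88 mm and grips with 3 to 60 N. Pads are 18 mm wide; open, the fingers measure 123 mm over their backs; the gripper's body (75 mm by 187 mm) begins 45 mm behind the grasp point.
Start: joints at [-1.348, 0.181, 1.607, -0, 1.354, -0.206], TCP at [0.239, -0.523, 0.253] pointing down, gripper open.
Joint ranges: [-2.99, 2.99], [-0.89, 2.07], [0.3, 2.58], [-1.14, 4.28], [0, 2.63], [-3.12, 3.12]. Speed limits (rad/s): [2.57, 2.57, 3.01, 3.14, 3.14, 3.14].

INTERFACE

Orientations are given as a unit quaternion [w, x, y, z].
In Python, from station import env gives the robot as it stands.
- The arm moves only by the shell command python3 -m inch 'ROWS' [FORCE]. ROWS is JSON, a list of rows, each an object of numbers: "dx", "dy", "dz": the shift along the tool's x, y, z in mm; "rx", "ry", "rz": the turn, a rotation vector about the tool's x, y, z in degrees; "hand": the finger opening in mm, from 0 to 88.1. In form: [{"dx": .., "dy": .., "dz": .., "rx": .., "ry": .., "rz": .., "hand": ..}, ...]. A call has 1 to 10 rows; each row is the pose to reach, as a shift and turn from the pose commanded when the call began, along the tool's axes at that moment; what a row does not reach only later rows make up. A row lasts 1/10 s, in which the tool goes at most 50 mm and 8.59 degrees, less where a joint would pass 70% of its speed; a pose out of reach is approached as far as the arm can. A call with a gripper value outside its range is refused whole. The fingers move at their own pace and stop on an object; FORCE is the grip in N (left out, the last holds). Time passes only in rows, so rows that repeat a pose let the fingers close. It gives the time, the measured TCP pose, the force, the opening and the grip force at its end, in the units of the state.
- env.read_state(): the state, without advancing time (a new reading comes with each control period).
- env.snapshot(name): name is "side" or "top"; returns a dict with "color" (480x640x3 uint8, blue, green, red), "z_map" (480x640 float32, m along the optical axis (not along the pixel's ray), 0 where there is no reading), "fx", "fy", "cx", "cy" (pixels), "k1" (the pictures are not rectified: a ray, as slopes to the right and down, at radius r is drawn at 1 + k1 r^2 times it, then the intrinsics apply), "extrinsics" (4x4, takes a point from world to camera coordinates). Camera axes: x right, y down, z forward; pixel columns grow to the right and rows downward; lengths in m; the calibration is good to about 2 mm. A picture is of the moment at which its call begins.
- env.hand_in(): hands the job in; it is judged then, once.
The state is a dict: "clock": time; "qpos": joint angles; "joint_vel": joint speeds; "joint_torque": joint torques, N m; "tool_pos": TCP position; "orientation": TCP orientation; "ft_force": force on the tool from outside, world axes, zero at the start; "ft_torque": the same for the moment, N m; "grip_width": opening from 0.0 (shut) to 1.0 (fully open); "grasp_force": force on a finger pad.
Only numpy, scipy, OpenCV 4.12 (cv2) and the standard library are available. Lean on these libraries where they do the work, as an engineer would, in place of code of your own. Each camera call takes 0.05 s, during which the arm holds its last target. There are 200 camera calls.

TASK

Clamp up the small wooden board that lies in two freshly glued halves on the orange clamp: first press the hinged hold-down bar over it down until the spring catch keeps it shut by itself, and let go of it. Then squeeze and release the trigger against its handle as often as needed (do not push the jaw by hand) until the halves are tight and the white band of the jaw pad's stem has gone into the jaw while some green still shows, never so far that the red goes in. Finish holding the trigger squeezed fully home against the handle between your fingers, and leave the other things on the worktop alone.

Things in the scene. Friction and masses are not known exactly. Their poses are not given: they have to be found in the camera images.
- grip (a point): Centre of the squeezed trigger-handle pair, fixed to the clamp, 95 mm above the worktop. Axes of the clamp (156 x 276 mm, fixed to the worktop): z up, y level from the work to the handle (the squeezing line). The trigger pad's outer face is 31 mm to -y at rest, 17 mm when squeezed home; the handle's outer face 17 mm to +y. The cheeks below reach 62 mm above the worktop. Fingers 70 mm apart let it spring back.
- trigger_pad (a point): Centre of the trigger's round orange finger pad (a bar 14 mm in diameter, 34 mm long in x) about 94 mm above the worktop, moving with the trigger.
- trigger (a joint): Angle of the trigger: 0 at rest, 0.37 rad squeezed home against its stop (pair 48 mm wide at rest, 34 mm squeezed). It springs back by itself; squeezing takes 2 to 14 N at its pad. Each full squeeze and full release moves the jaw on by one tooth, 5.5 mm (the first 2.5 to 8 mm); a short squeeze moves it less or not at all.
- jaw (a joint): Travel of the moving jaw in m toward the work; it stays where the ratchet has brought it (range 0 to 0.055, starts between 0 and 0.016).
- pad (a joint): How far the jaw's spring pad is pushed into the jaw, in m: 0 free, 0.02 at the end; spring 0.6 N per mm. Its stem is banded, counted from the jaw: 3 mm white, 10 mm green, 7 mm red; the white is all in at 0.003, the green at 0.013. It stays under 0.002 while the jaw only slides the loose halves together.
- pad_face (a point): Centre of the jaw pad's rubber face, which pushes half_near; 21 mm above the worktop.
- cover_hinge (a point): Point on the axis of the hold-down bar's hinge, 36 mm above the worktop, fixed to the clamp; point axes as those of grip. The bar runs from here to the clamp's +x side, across the seam of the board.
- cover_tab (a point): Centre of the top of the orange pressing tab (28 mm along the bar, 32 mm wide) at the bar's free end: 108 mm from the hinge axis and 3.5 mm above the bar's mid-plane. 39.5 mm above the worktop when the bar is shut.
- cover (a joint): Angle of the hold-down bar: 0 shut, grows as its free end rises; it stays where it is left and starts at 0.5 to 0.9 rad. From about 0.08 rad on the catch resists; about 8 N on the tab takes it past, and then it is held shut below 0.03 rad, with 2 mm of room over the board.
- half_near_edge (a point): Middle of the seam face of the board half next to the moving jaw (a loose piece of brown wood 90 mm in x, 40 mm in y, 18 mm thick), lying on the clamp's bed, 12 mm above the worktop.
- half_far_edge (a point): Middle of the seam face of the like half next to the fixed jaw. The seam is open by 2 to 8 mm at the start.
- sugar_tin: red sugar tin with a white lid, 72 mm wide, 94 mm high, to be left alone; origin at the middle of its underside
- filters: flat beige packet, 85 x 120 x 28 mm, to be left alone; origin at the middle of its underside
- mug: green mug, 90 mm wide and 92 mm high, to be left alone; origin at the middle of its underside
- salt_shaker: salt shaker, 44 mm wide, 90 mm high, to be left alone; origin at the middle of its underside
- spice: spice jar with a red cap, 45 mm wide, 106 mm high, to be left alone; origin at the middle of its underside
- handle: Fixed upright orange handle, 17 mm thick in y, 34 mm wide in x, its top 120 mm above the worktop; origin under its middle, 46 mm above the worktop.
- coffee_maker: Black coffee maker, fixed, 330 mm high, behind and to the right of the clamp: with its flask it fills x 0.50 to 0.79, y -0.25 to 0.01; an arm swinging in from the right must pass in front of it (x under 0.42) or above it.

How it is judged:
On the way, in this order (a step that is already met when the one before it is completed fails the run):
1. the hold-down bar is snapped shut and let go (value of joint cover below 0.03 rad and contact force between each of the fingers, the arm and cover below 0.5 N), for 0.3 s.
2. the halves are closed and the pad presses with the white of its stem gone in (value of joint cover below 0.03 rad and y of half_near_edge in the frame of half_far_edge below 0.003 m and value of joint pad between 0.003 and 0.013 m), for 0.2 s.
At the end, for the whole second after the job is handed in: Hold-down bar shut in its catch (under 0.03 rad); halves flat in the clamp with their seam closed (gap under 3 mm); spring pad pushed in 3 to 13 mm and pressing the near half; trigger held squeezed (over 0.30 of 0.37 rad) with the gripper pressing both trigger and handle by more than 2 N (all of step 2 and value of joint trigger above 0.3 rad and contact force between the fingers and trigger above 2 N and contact force between the fingers and handle above 2 N and contact force between pad and half_near above 1.5 N and angle between the z axis of each of half_far_edge, half_near_edge and the z axis of grip, either way round below 0.08 rad and height (world z) of each of half_near_edge, half_far_edge below 0.025 m); the arm keeps its last pose, push and grip.
It fails at once if the pad is pushed in over 15 mm (board crushed) (value of joint pad above 0.015 m).
It fails at once if the jaw or its pad is pushed by the robot (contact force between any of the fingers, the arm and jaw above 3 N).
It fails at once if another thing on the worktop is moved by over 3 cm or tipped (distance of any of sugar_tin, filters, mug, salt_shaker, spice from where it was at the start of the episode above 0.03 m or angle between any of sugar_tin, filters, mug, salt_shaker, spice's own z axis and vertical above 0.5 rad).
It also fails if it takes over 58 s, if anything falls off the work surface, if the arm or the gripper's body presses on something with over 40 N, if the wrist force passes 120 N, or if a joint passes its speed limit or range.

## Working session

There is one attempt and no reset: what is moved stays moved. The work goes in short steps, Python scripts to look and compute and a shell command to move; the robot and the scene stay as the last step left them, time stands still between calls to the robot, and variables do not carry over. Pictures are saved under pics/ and viewed, at most 10 in all, crops included, and the job is handed in when it is done.

```bash
ls; mkdir -p pics
cat > h.py <<'E'
import numpy as np,cv2
from station import env
def unproj(s,u,v,d=None,z=None):
    x=(u-s['cx'])/s['fx'];y=(v-s['cy'])/s['fy']
    X,Y=x,y
    for _ in range(20):
        r2=X*X+Y*Y;X=x/(1+s['k1']*r2);Y=y/(1+s['k1']*r2)
    E=np.array(s['extrinsics']);R=E[:3,:3];t=E[:3,3]
    ray=R.T@np.array([X,Y,1.]);o=-R.T@t
    if d is None: d=(z-o[2])/ray[2]
    return o+ray*d
def proj(s,p):
    E=np.array(s['extrinsics']);c=E[:3,:3]@np.asarray(p)+E[:3,3]
    x,y=c[:2]/c[2];k=1+s['k1']*(x*x+y*y)
    return np.array([s['fx']*x*k+s['cx'],s['fy']*y*k+s['cy']])
def cloud(s):
    d=s['z_map'].astype(float);v,u=np.mgrid[:480,:640]
    x=(u-s['cx'])/s['fx'];y=(v-s['cy'])/s['fy'];X,Y=x,y
    for _ in range(20):
        k=1+s['k1']*(X*X+Y*Y);X=x/k;Y=y/k
    E=np.array(s['extrinsics']);c=np.stack([X*d,Y*d,d],-1)
    P=(c-E[:3,3])@E[:3,:3];P[d==0]=np.nan
    return P
E
python3 - <<'E'
from h import *
import pickle
for n in('top','side'):
    s=env.snapshot(n);cv2.imwrite(f'pics/{n}0.png',s['color']);pickle.dump(s,open(n+'0.pkl','wb'))
    E=np.array(s['extrinsics']);print(n,-E[:3,:3].T@E[:3,3],s['fx'],s['k1'])
print(env.read_state())
E
```

```text
pics
top [ 0.48123684 -0.00545907  1.1629467 ] 585.217817439179 -0.02989819209675593
side [ 0.43280768 -0.77624892  0.59241694] 493.71427394656575 -0.11616902334986691
{'clock': 0.1, 'qpos': array([-1.34829794e+00,  1.81470558e-01,  1.60790632e+00,  4.37678741e-05,
        1.35377318e+00, -2.06301430e-01]), 'joint_vel': array([-4.23371561e-04, -1.37284118e-03, -3.30471964e-03, -2.37658346e-05,
        8.40715355e-04,  5.80636043e-04]), 'joint_torque': array([-9.05571000e-06, -4.34824955e+01, -3.42697442e+01,  7.03839585e-02,
        3.40386329e-02, -3.42770761e-05]), 'tool_pos': array([ 0.23899832, -0.52247979,  0.25189888]), 'orientation': array([-7.78852452e-04,  9.77104956e-01,  2.12756429e-01,  1.50599674e-05]), 'ft_force': array([ 0.12912749, -0.33706058, -0.29879293]), 'ft_torque': array([ 0.01288654, -0.01998857,  0.02606545]), 'grasp_force': 0.0, 'grip_width': 0.9972209409219671}
```

View pics/top0.png

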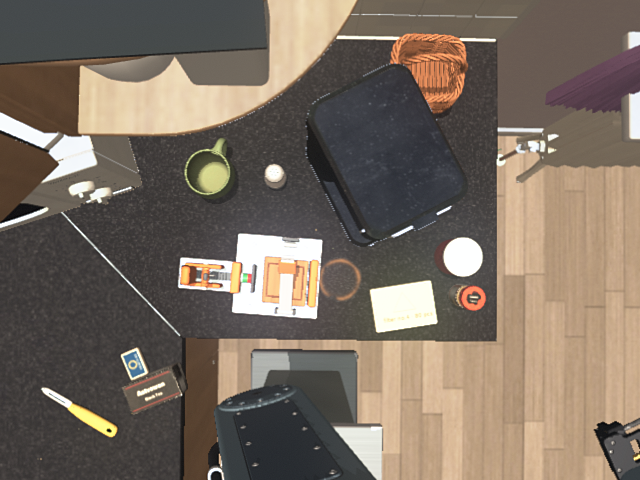

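View pics/side0.png

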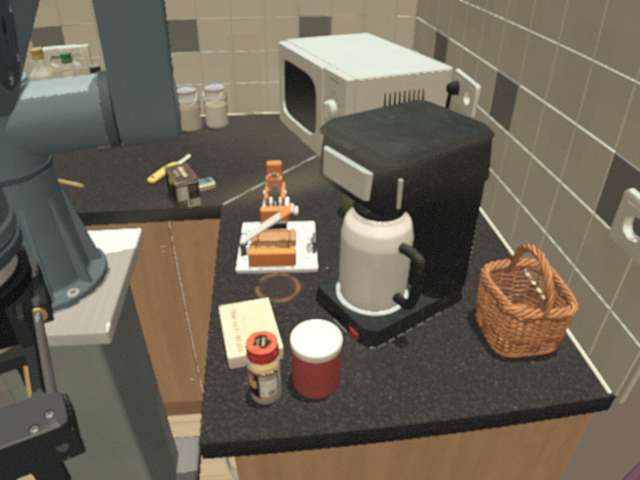

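Top picture: the clamp is nearly aligned with the world. Its handle and trigger are at about (185-240, 275), the board and bar at about (290, 280), and the tab near (288, 268). I'll zoom in and measure.

Run:
```python
from h import *
import pickle
s=pickle.load(open('top0.pkl','rb'));t=pickle.load(open('side0.pkl','rb'))
a=cv2.resize(s['color'][228:328,170:330],(800,500),interpolation=cv2.INTER_CUBIC)
b=cv2.resize(t['color'][150:280,225:330],(485,600),interpolation=cv2.INTER_CUBIC)
cv2.imwrite('pics/a.png',a);cv2.imwrite('pics/b.png',b)
for n,q in(('top',s),('side',t)):
    P=cloud(q);hsv=cv2.cvtColor(q['color'],cv2.COLOR_BGR2HSV)
    h,S,V=[hsv[...,i].astype(int) for i in range(3)]
    o=(h>5)&(h<18)&(S>150)&(V>90)
    roi=(P[...,0]>.3)&(P[...,0]<.5)&(P[...,1]>-.1)&(P[...,1]<.25)
    m=o&roi&np.isfinite(P[...,2])
    k,l,st,c=cv2.connectedComponentsWithStats(m.astype(np.uint8))
    for i in range(1,k):
        if st[i,4]>15:
            p=P[l==i];print(n,st[i],'mean',p.mean(0).round(3),'lo',p.min(0).round(3),'hi',p.max(0).round(3))
    if n=='top':
        w=(S<40)&(V>180)&roi;w&=(P[...,2]<.02)
        p=P[w];print('base',p.min(0),p.max(0))
        cn=max(cv2.findContours(((V>90)&roi).astype(np.uint8),0,2)[0],key=cv2.contourArea)
        W=[];
        big=cv2.minAreaRect(np.argwhere(roi&(S<40)&(V>180)&(P[...,1]<.09))[:,::-1].astype(np.float32));print(big)
```

```text
top [181 265  39  22 233] mean [0.443 0.197 0.095] lo [0.425 0.16  0.044] hi [0.465 0.22  0.123]
base [ 0.32486846 -0.03151144 -0.00465052] [0.49997488 0.24970642 0.01998324]
((293.884521484375, 360.6038818359375), (228.26068115234375, 65.1135025024414), 87.18862915039062)
side [266 162  16  18 149] mean [0.444 0.201 0.108] lo [0.429 0.17  0.091] hi [0.461 0.222 0.12 ]
side [260 202  32  19 218] mean [0.441 0.09  0.061] lo [0.409 0.011 0.001] hi [0.477 0.219 0.11 ]
side [249 252  46  14 548] mean [ 0.431 -0.025  0.032] lo [ 0.389 -0.031  0.016] hi [ 0.473 -0.02   0.047]
```

View pics/a.png

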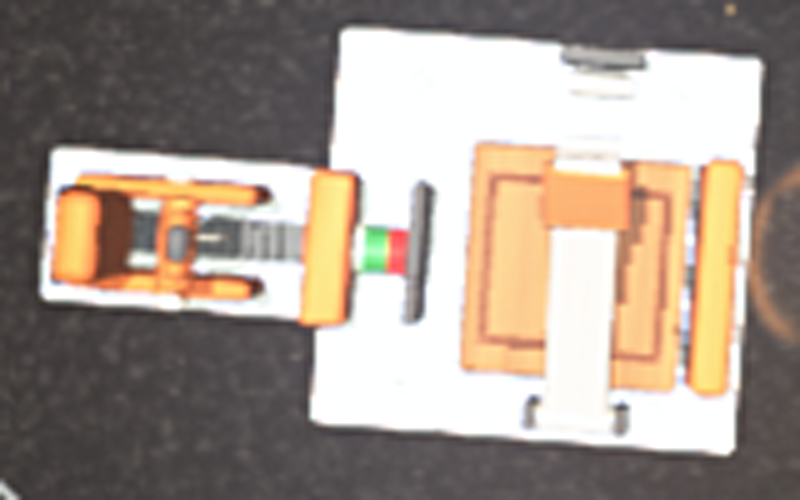

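View pics/b.png

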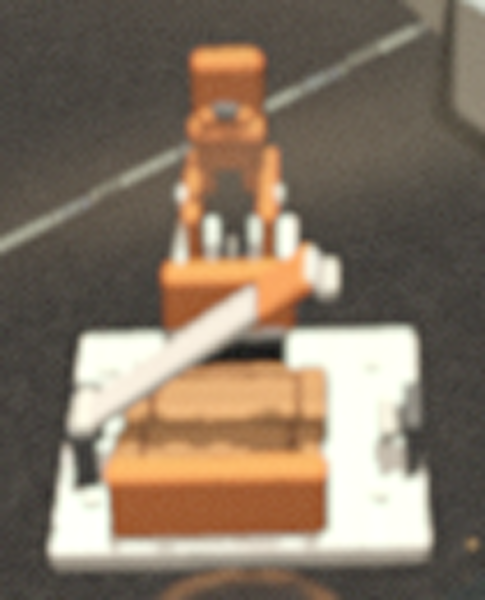

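Run:
```python
from h import *
import pickle
s=pickle.load(open('top0.pkl','rb'));t=pickle.load(open('side0.pkl','rb'))
for q,n in((s,'top'),(t,'side')):
    P=cloud(q);hsv=cv2.cvtColor(q['color'],cv2.COLOR_BGR2HSV)
    h,S,V=[hsv[...,i].astype(int) for i in range(3)]
    o=(h>3)&(h<22)&(S>110)
    def box(lo,hi,mask=o):
        m=mask&np.all((P>lo)&(P<hi),-1);p=P[m];print(n,len(p),'mean',p.mean(0).round(4),'lo',p.min(0).round(3),'hi',p.max(0).round(3));return p
    print('handle top');box([.38,.12,.113],[.5,.26,.13])
    print('trigger');box([.38,.12,.08],[.5,.187,.105])
    print('tab/bar any colour high');p=box([.33,-.05,.05],[.53,.06,.2],np.ones_like(o)); 
    x=p[:,0];print(np.polyfit(x,p[:,2],1))
    print('tab orange');box([.33,-.05,.06],[.53,.06,.2])
c=lambda x,y,z:unproj(s,170+x/5,228+y/5,z=z)
A=c(340,30,.006);B=c(762,60,.006);C=c(735,453,.006);D=c(312,422,.006)
print('base',A,B,C,D);
for a,b in((B,A),(C,D)): print('yaw y',np.arctan2(-(a-b)[0],-(a-b)[1]))
print('yaw x',np.arctan2((B-C)[1],(B-C)[0]),np.arctan2((A-D)[1],(A-D)[0]))
print('hinge',c(578,415,.036))
print('far edge near',c(52,150,.006),c(43,298,.006))
for z in(.09,.095,.1,.105): print('tab',z,c(587,198,z))
print('handle top c',c(78,236,.12), 'trig bar?',c(180,240,.094))
print('catch',c(603,58,.03))
```

```text
handle top
top 134 mean [0.4475 0.2125 0.1187] lo [0.431 0.204 0.113] hi [0.463 0.221 0.124]
trigger
top 76 mean [0.4456 0.1802 0.1001] lo [0.429 0.173 0.095] hi [0.462 0.187 0.105]
tab/bar any colour high
top 709 mean [0.4418 0.0321 0.0861] lo [ 0.385 -0.023  0.05 ] hi [0.485 0.048 0.115]
[ 0.68982895 -0.21863709]
tab orange
top 188 mean [0.463  0.0312 0.1041] lo [0.453 0.015 0.093] hi [0.475 0.046 0.114]
handle top
side 75 mean [0.4459 0.2073 0.1171] lo [0.429 0.201 0.113] hi [0.461 0.219 0.12 ]
trigger
side 134 mean [0.4438 0.1754 0.0937] lo [0.427 0.169 0.08 ] hi [0.46  0.184 0.105]
tab/bar any colour high
side 440 mean [0.4396 0.0276 0.0859] lo [0.389 0.011 0.05 ] hi [0.484 0.046 0.114]
[ 0.70530903 -0.22411678]
tab orange
side 103 mean [0.4611 0.0241 0.1038] lo [0.451 0.011 0.095] hi [0.471 0.046 0.113]
base [0.52602393 0.13306005 0.006     ] [ 0.51643657 -0.03406067  0.006     ] [ 0.36132668 -0.0254337   0.006     ] [0.37123856 0.14147817 0.006     ]
yaw y 0.05730507668498529
yaw y 0.05931427455105419
yaw x -0.05556122605296338 -0.05433219788839473
hinge [0.37818697 0.03556248 0.036     ]
far edge near [0.47698726 0.24620291 0.006     ] [0.418526   0.24861348 0.006     ]
tab 0.09 [0.46243475 0.03146269 0.09      ]
tab 0.095 [0.46252237 0.03129063 0.095     ]
tab 0.1 [0.46260999 0.03111857 0.1       ]
tab 0.105 [0.46269761 0.03094652 0.105     ]
handle top c [0.44692517 0.21152045 0.12      ] trig bar? [0.44514046 0.17962239 0.094     ]
catch [0.51563775 0.02812847 0.03      ]
```

Clamp yaw is about -0.057 rad. The main points are:

| Point | Position (m) | Note |
|---|---|---|
| Tab | (0.462, 0.031, 0.103) | bar angle about 0.63 rad |
| Hinge | (0.377, 0.036) | |
| Tab when shut | about (0.485, 0.0295, 0.0395) | |
| Grip | (0.446, 0.203) | |

These fit the given sizes, so I'll start moving.

```bash
python3 -m inch '[{"dx":153,"dy":-285,"rz":27.8,"hand":0},{"dx":153,"dy":-285,"rz":27.8,"hand":0},{"dx":153,"dy":-285,"rz":27.8,"hand":0},{"dx":153,"dy":-285,"rz":27.8,"hand":0},{"dx":153,"dy":-285,"rz":27.8,"hand":0},{"dx":153,"dy":-285,"rz":27.8,"hand":0},{"dx":395,"dy":-428,"rz":27.8,"hand":0},{"dx":395,"dy":-428,"rz":27.8,"hand":0},{"dx":395,"dy":-428,"rz":27.8,"hand":0},{"dx":395,"dy":-428,"rz":27.8,"hand":0}]'
```

```text
$[0]: bad value
```

```bash
python3 -m inch '[{"dx":0,"dy":0,"dz":0,"rx":0,"ry":0,"rz":0,"hand":0}]' 20; python3 -m inch '[{"dx":153,"dy":-285,"dz":0,"rx":0,"ry":0,"rz":27.8,"hand":0},{"dx":153,"dy":-285,"dz":0,"rx":0,"ry":0,"rz":27.8,"hand":0},{"dx":153,"dy":-285,"dz":0,"rx":0,"ry":0,"rz":27.8,"hand":0},{"dx":153,"dy":-285,"dz":0,"rx":0,"ry":0,"rz":27.8,"hand":0},{"dx":153,"dy":-285,"dz":0,"rx":0,"ry":0,"rz":27.8,"hand":0}]'
```

```text
clock: 0.2
tool_pos: [0.239, -0.5227, 0.2522]
orientation: [-0.0, 0.977, 0.213, -0.0]
ft_force: [0.7, 1.3, -0.3]
grip_width: 0.931
grasp_force: 0.0
clock: 0.7
tool_pos: [0.2548, -0.2715, 0.2523]
orientation: [-0.0, 1.0, -0.029, 0.0]
ft_force: [1.1, 0.4, 0.7]
grip_width: 0.477
grasp_force: 0.0
```

```bash
python3 -m inch '[{"dx":128,"dy":-302,"dz":0,"rx":0,"ry":0,"rz":0,"hand":0},{"dx":128,"dy":-302,"dz":0,"rx":0,"ry":0,"rz":0,"hand":0},{"dx":128,"dy":-302,"dz":0,"rx":0,"ry":0,"rz":0,"hand":0},{"dx":128,"dy":-302,"dz":0,"rx":0,"ry":0,"rz":0,"hand":0},{"dx":128,"dy":-302,"dz":0,"rx":0,"ry":0,"rz":0,"hand":0},{"dx":128,"dy":-302,"dz":0,"rx":0,"ry":0,"rz":0,"hand":0},{"dx":189,"dy":-316,"dz":95,"rx":0,"ry":0,"rz":0,"hand":0},{"dx":189,"dy":-316,"dz":95,"rx":0,"ry":0,"rz":0,"hand":0},{"dx":189,"dy":-316,"dz":95,"rx":0,"ry":0,"rz":0,"hand":0},{"dx":189,"dy":-316,"dz":95,"rx":0,"ry":0,"rz":0,"hand":0}]'
python3 - <<'E'
from h import *
s=env.snapshot('side');cv2.imwrite('pics/c.png',cv2.resize(s['color'][100:280,190:380],(633,600),interpolation=cv2.INTER_CUBIC))
E
```

```text
clock: 1.7
tool_pos: [0.4604, 0.0327, 0.1545]
orientation: [-0.001, 1.0, -0.027, -0.003]
ft_force: [0.4, -0.6, -0.7]
grip_width: 0.008
grasp_force: 0.0
```

View pics/c.png

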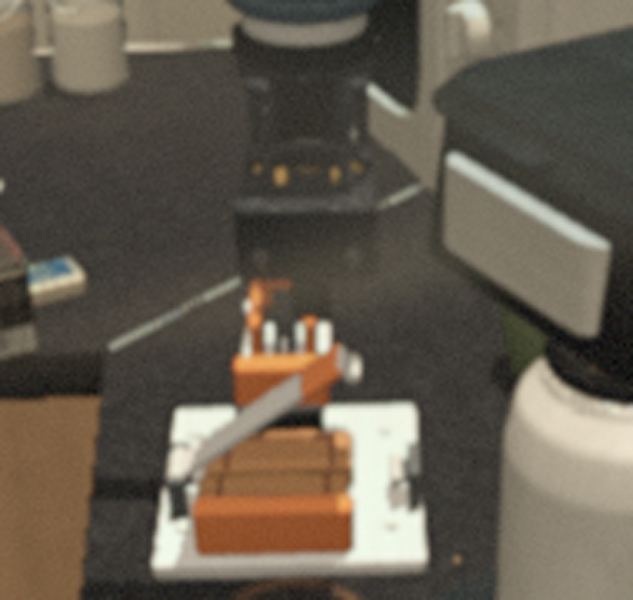

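The picture shows the closed fingers (about (310, 270)) over the raised tab (about (325, 370)). Now I'll press along the arc.

```bash
python3 -m inch '[{"dx":0,"dy":0,"dz":30,"rx":0,"ry":0,"rz":0,"hand":0},{"dx":1,"dy":0,"dz":43,"rx":0,"ry":0,"rz":0,"hand":0},{"dx":6,"dy":0,"dz":50,"rx":0,"ry":0,"rz":0,"hand":0},{"dx":9,"dy":0,"dz":57,"rx":0,"ry":0,"rz":0,"hand":0},{"dx":12,"dy":0,"dz":64,"rx":0,"ry":0,"rz":0,"hand":0},{"dx":15,"dy":0,"dz":72,"rx":0,"ry":0,"rz":0,"hand":0},{"dx":17,"dy":0,"dz":79,"rx":0,"ry":0,"rz":0,"hand":0},{"dx":18,"dy":0,"dz":85,"rx":0,"ry":0,"rz":0,"hand":0},{"dx":19,"dy":0,"dz":90,"rx":0,"ry":0,"rz":0,"hand":0}]'
```

```text
clock: 2.65
tool_pos: [0.4805, 0.0304, 0.0671]
orientation: [-0.0, 1.0, -0.028, -0.0]
ft_force: [-0.4, 0.3, -0.0]
grip_width: 0.003
grasp_force: 0.1
```

```bash
python3 -m inch '[{"dx":1,"dy":0,"dz":4,"rx":0,"ry":0,"rz":0,"hand":0},{"dx":2,"dy":0,"dz":8,"rx":0,"ry":0,"rz":0,"hand":0},{"dx":2,"dy":0,"dz":11,"rx":0,"ry":0,"rz":0,"hand":0},{"dx":2,"dy":0,"dz":13,"rx":0,"ry":0,"rz":0,"hand":0},{"dx":2,"dy":0,"dz":14,"rx":0,"ry":0,"rz":0,"hand":0}]'
```

```text
clock: 3.15
tool_pos: [0.4825, 0.0303, 0.0536]
orientation: [-0.0, 1.0, -0.028, -0.0]
ft_force: [-2.9, -0.8, 8.1]
grip_width: 0.005
grasp_force: 4.0
```

```bash
python3 -m inch '[{"dx":0,"dy":0,"dz":1,"rx":0,"ry":0,"rz":0,"hand":0},{"dx":0,"dy":0,"dz":2,"rx":0,"ry":0,"rz":0,"hand":0},{"dx":0,"dy":0,"dz":3,"rx":0,"ry":0,"rz":0,"hand":0},{"dx":0,"dy":0,"dz":3,"rx":0,"ry":0,"rz":0,"hand":0}]'
```

```text
clock: 3.55
tool_pos: [0.4826, 0.0302, 0.0528]
orientation: [0.0, 1.0, -0.028, -0.0]
ft_force: [-10.4, 1.2, 27.2]
grip_width: 0.012
grasp_force: 13.4
```

The force is stiff with the tip at 39 mm, so the bar is on its stop. I'll let go, wait, and look.

```bash
python3 -m inch '[{"dx":0,"dy":0,"dz":-45,"rx":0,"ry":0,"rz":0,"hand":0},{"dx":0,"dy":0,"dz":-90,"rx":0,"ry":0,"rz":0,"hand":0},{"dx":0,"dy":0,"dz":-135,"rx":0,"ry":0,"rz":0,"hand":70},{"dx":0,"dy":0,"dz":-150,"rx":0,"ry":0,"rz":0,"hand":70},{"dx":0,"dy":0,"dz":-150,"rx":0,"ry":0,"rz":0,"hand":70}]'
python3 - <<'E'
from h import *
import pickle
s=env.snapshot('side');cv2.imwrite('pics/d.png',cv2.resize(s['color'][150:280,225:330],(485,600),interpolation=cv2.INTER_CUBIC))
P=cloud(s)
m=(P[...,0]>.4)&(P[...,0]<.51)&(P[...,1]>.015)&(P[...,1]<.045)&(P[...,2]>.03)&(P[...,2]<.1);p=P[m]
print(len(p),np.polyfit(p[:,0],p[:,2],1),p[:,2].max())
E
```

```text
clock: 4.05
tool_pos: [0.4846, 0.0299, 0.2039]
orientation: [0.0, 1.0, -0.028, 0.003]
ft_force: [0.9, -0.2, 0.2]
grip_width: 0.253
grasp_force: 0.0
561 [0.01319544 0.0316976 ] 0.04369178678878666
```

View pics/d.png

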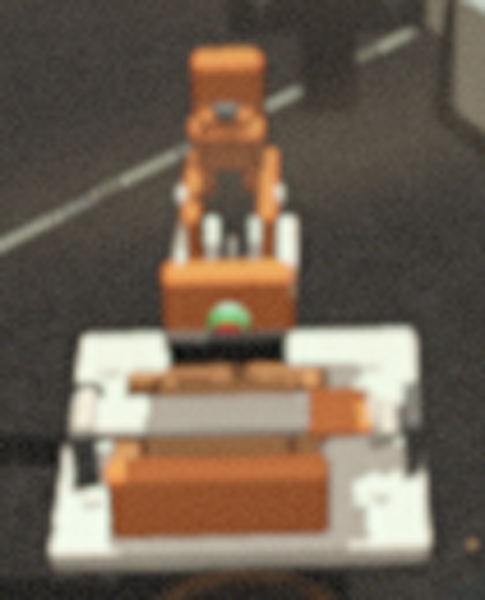

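The bar lies level, with the tab at about (340, 410) beside the catch, so it is shut. Next I go over the trigger pair.

```bash
python3 -m inch '[{"dx":-48,"dy":-170,"dz":0,"rx":0,"ry":0,"rz":0,"hand":78},{"dx":-48,"dy":-170,"dz":0,"rx":0,"ry":0,"rz":0,"hand":78},{"dx":-48,"dy":-170,"dz":0,"rx":0,"ry":0,"rz":0,"hand":78},{"dx":-48,"dy":-170,"dz":0,"rx":0,"ry":0,"rz":0,"hand":78},{"dx":-48,"dy":-170,"dz":40,"rx":0,"ry":0,"rz":0,"hand":78},{"dx":-48,"dy":-170,"dz":40,"rx":0,"ry":0,"rz":0,"hand":78}]'
python3 - <<'E'
from h import *
s=env.snapshot('top');P=cloud(s)
cv2.imwrite('pics/e.png',cv2.resize(s['color'][228:328,170:330],(800,500),interpolation=cv2.INTER_CUBIC))
E
```

```text
clock: 4.7
tool_pos: [0.4393, 0.2026, 0.1546]
orientation: [0.001, 1.0, -0.027, -0.006]
ft_force: [-1.0, 0.2, -1.3]
grip_width: 0.842
grasp_force: 0.0
```

View pics/e.png

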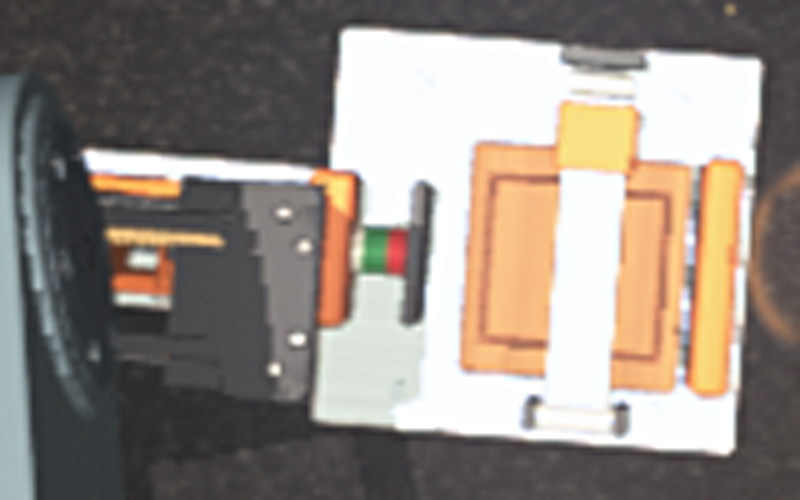

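The top view shows the bar shut. The pad (about (415, 250)) is free with the whole stem showing: white 358, green 377, red 397. It has about 14 mm to go to the near half. Checking the pose, then going down.

```bash
python3 -m inch '[{"dx":0,"dy":0,"dz":30,"rx":0,"ry":0,"rz":0,"hand":78},{"dx":0,"dy":0,"dz":60,"rx":0,"ry":0,"rz":0,"hand":78},{"dx":0,"dy":0,"dz":70,"rx":0,"ry":0,"rz":0,"hand":78},{"dx":0,"dy":0,"dz":70,"rx":0,"ry":0,"rz":0,"hand":78}]'
```

```text
clock: 5.15
tool_pos: [0.4434, 0.2018, 0.0898]
orientation: [0.0, 1.0, -0.029, -0.002]
ft_force: [0.8, -1.4, -0.0]
grip_width: 0.887
grasp_force: 0.0
```

```bash
cat > look.py <<'E'
from h import *
import sys
s=env.snapshot('top');P=cloud(s)
c=s['color'][228:328,170:330]
# band along stem axis
hsv=cv2.cvtColor(s['color'],cv2.COLOR_BGR2HSV);h,S,V=[hsv[...,i].astype(int) for i in range(3)]
roi=np.zeros(h.shape,bool);roi[270:288,232:300]=1
def cols(m):
    m=m&roi;n=m.sum(0);k=np.where(n>=3)[0];return (k.min(),k.max(),m.sum()) if len(k) else None
print('green',cols((h>40)&(h<85)&(S>80)),'red',cols(((h<5)|(h>172))&(S>120)))
roi[:]=0;roi[268:292,240:300]=1
print('pad dark',cols((V<95)&(S<110)))
print('row V 272',V[266,240:318].tolist())
if len(sys.argv)>1: cv2.imwrite('pics/%s.png'%sys.argv[1],cv2.resize(c,(800,500),interpolation=cv2.INTER_CUBIC))
E
python3 look.py
python3 -m inch '[{"dx":3,"dy":0,"dz":0,"rx":0,"ry":0,"rz":0,"hand":30},{"dx":3,"dy":0,"dz":0,"rx":0,"ry":0,"rz":0,"hand":30},{"dx":3,"dy":0,"dz":0,"rx":0,"ry":0,"rz":0,"hand":30},{"dx":3,"dy":0,"dz":0,"rx":0,"ry":0,"rz":0,"hand":30},{"dx":3,"dy":0,"dz":0,"rx":0,"ry":0,"rz":0,"hand":30},{"dx":3,"dy":0,"dz":0,"rx":0,"ry":0,"rz":0,"hand":30},{"dx":3,"dy":0,"dz":0,"rx":0,"ry":0,"rz":0,"hand":30},{"dx":3,"dy":0,"dz":0,"rx":0,"ry":0,"rz":0,"hand":30}]' 25
python3 look.py
```

```text
green (np.int64(243), np.int64(246), np.int64(31)) red (np.int64(248), np.int64(250), np.int64(27))
pad dark (np.int64(240), np.int64(255), np.int64(30))
row V 272 [72, 95, 171, 234, 255, 255, 255, 255, 255, 255, 255, 255, 202, 158, 135, 77, 105, 202, 255, 255, 255, 255, 255, 255, 233, 246, 249, 231, 182, 230, 252, 250, 250, 250, 249, 248, 249, 249, 249, 250, 251, 244, 255, 255, 255, 255, 255, 255, 255, 255, 255, 255, 255, 255, 247, 170, 181, 193, 203, 201, 201, 214, 226, 234, 244, 251, 253, 242, 190, 146, 212, 255, 251, 250, 249, 249, 250, 250]
clock: 6.0
tool_pos: [0.4482, 0.2042, 0.0917]
orientation: [-0.002, 1.0, -0.028, 0.001]
ft_force: [1.1, 8.1, 1.4]
grip_width: 0.38
grasp_force: 25.4
green (np.int64(245), np.int64(248), np.int64(30)) red (np.int64(250), np.int64(253), np.int64(29))
pad dark (np.int64(256), np.int64(257), np.int64(20))
row V 272 [242, 232, 177, 111, 146, 211, 230, 225, 225, 227, 230, 230, 234, 255, 255, 166, 147, 106, 100, 251, 255, 255, 255, 255, 233, 246, 249, 231, 183, 230, 252, 251, 250, 250, 250, 249, 249, 249, 250, 250, 251, 244, 255, 255, 255, 255, 255, 255, 255, 255, 255, 255, 255, 255, 247, 171, 180, 193, 203, 201, 201, 215, 226, 234, 244, 251, 252, 243, 190, 147, 212, 255, 251, 250, 249, 249, 250, 250]
```

Squeezed home (33.5 mm). The side force is 8 N, so I shift 2 mm towards +y. Now release and squeeze, one tooth per call.

```bash
python3 -m inch '[{"dx":0,"dy":-2,"dz":0,"rx":0,"ry":0,"rz":0,"hand":74},{"dx":0,"dy":-2,"dz":0,"rx":0,"ry":0,"rz":0,"hand":74},{"dx":0,"dy":-2,"dz":0,"rx":0,"ry":0,"rz":0,"hand":74},{"dx":0,"dy":-2,"dz":0,"rx":0,"ry":0,"rz":0,"hand":74},{"dx":0,"dy":-2,"dz":0,"rx":0,"ry":0,"rz":0,"hand":74},{"dx":0,"dy":-2,"dz":0,"rx":0,"ry":0,"rz":0,"hand":74},{"dx":0,"dy":-2,"dz":0,"rx":0,"ry":0,"rz":0,"hand":74}]'
python3 look.py|head -2
python3 -m inch '[{"dx":0,"dy":0,"dz":0,"rx":0,"ry":0,"rz":0,"hand":30},{"dx":0,"dy":0,"dz":0,"rx":0,"ry":0,"rz":0,"hand":30},{"dx":0,"dy":0,"dz":0,"rx":0,"ry":0,"rz":0,"hand":30},{"dx":0,"dy":0,"dz":0,"rx":0,"ry":0,"rz":0,"hand":30},{"dx":0,"dy":0,"dz":0,"rx":0,"ry":0,"rz":0,"hand":30},{"dx":0,"dy":0,"dz":0,"rx":0,"ry":0,"rz":0,"hand":30},{"dx":0,"dy":0,"dz":0,"rx":0,"ry":0,"rz":0,"hand":30}]' 25
python3 look.py|head -2
```

```text
clock: 6.75
tool_pos: [0.4472, 0.2046, 0.0907]
orientation: [-0.0, 1.0, -0.028, -0.0]
ft_force: [0.3, 0.2, -0.6]
grip_width: 0.841
grasp_force: 0.0
green (np.int64(245), np.int64(248), np.int64(30)) red (np.int64(250), np.int64(253), np.int64(29))
pad dark (np.int64(256), np.int64(257), np.int64(20))
clock: 7.5
tool_pos: [0.4477, 0.2044, 0.0912]
orientation: [0.0, 1.0, -0.028, 0.0]
ft_force: [-0.5, -2.2, 5.7]
grip_width: 0.378
grasp_force: 25.6
green (np.int64(248), np.int64(251), np.int64(32)) red (np.int64(253), np.int64(255), np.int64(27))
pad dark (np.int64(259), np.int64(260), np.int64(20))
```

```bash
cat >> look.py <<'E'
r=s['color'][275:281,234:275].mean(0).astype(int);print('BGR from col 234',[tuple(x.tolist()) for x in r])
E
python3 -m inch '[{"dx":0,"dy":0,"dz":0,"rx":0,"ry":0,"rz":0,"hand":74},{"dx":0,"dy":0,"dz":0,"rx":0,"ry":0,"rz":0,"hand":74},{"dx":0,"dy":0,"dz":0,"rx":0,"ry":0,"rz":0,"hand":74},{"dx":0,"dy":0,"dz":0,"rx":0,"ry":0,"rz":0,"hand":74},{"dx":0,"dy":0,"dz":0,"rx":0,"ry":0,"rz":0,"hand":74},{"dx":0,"dy":0,"dz":0,"rx":0,"ry":0,"rz":0,"hand":74},{"dx":0,"dy":0,"dz":0,"rx":0,"ry":0,"rz":0,"hand":74}]'|grep width
python3 -m inch '[{"dx":0,"dy":0,"dz":0,"rx":0,"ry":0,"rz":0,"hand":30},{"dx":0,"dy":0,"dz":0,"rx":0,"ry":0,"rz":0,"hand":30},{"dx":0,"dy":0,"dz":0,"rx":0,"ry":0,"rz":0,"hand":30},{"dx":0,"dy":0,"dz":0,"rx":0,"ry":0,"rz":0,"hand":30},{"dx":0,"dy":0,"dz":0,"rx":0,"ry":0,"rz":0,"hand":30},{"dx":0,"dy":0,"dz":0,"rx":0,"ry":0,"rz":0,"hand":30},{"dx":0,"dy":0,"dz":0,"rx":0,"ry":0,"rz":0,"hand":30}]' 25
python3 look.py f|grep -v row
```

```text
grip_width: 0.844
clock: 8.95
tool_pos: [0.4477, 0.2044, 0.0912]
orientation: [0.0, 1.0, -0.028, 0.0]
ft_force: [-1.5, -1.8, 5.9]
grip_width: 0.375
grasp_force: 25.6
green (np.int64(251), np.int64(254), np.int64(35)) red (np.int64(256), np.int64(258), np.int64(24))
pad dark (np.int64(262), np.int64(263), np.int64(18))
BGR from col 234 [(131, 134, 138), (134, 136, 140), (120, 120, 122), (85, 80, 80), (72, 82, 128), (79, 111, 199), (87, 128, 227), (92, 134, 231), (93, 136, 232), (95, 138, 233), (96, 139, 234), (95, 138, 233), (85, 122, 221), (78, 97, 168), (152, 168, 188), (203, 226, 234), (158, 195, 175), (107, 169, 96), (130, 213, 112), (149, 237, 127), (144, 235, 136), (122, 188, 218), (98, 104, 252), (96, 96, 253), (92, 92, 239), (121, 121, 179), (158, 159, 160), (140, 140, 140), (93, 88, 91), (88, 103, 142), (115, 159, 231), (131, 186, 250), (130, 183, 247), (115, 155, 226), (108, 139, 211), (126, 177, 242), (136, 195, 250), (136, 196, 249), (136, 195, 249), (135, 194, 249), (133, 190, 248)]
```

View pics/f.png

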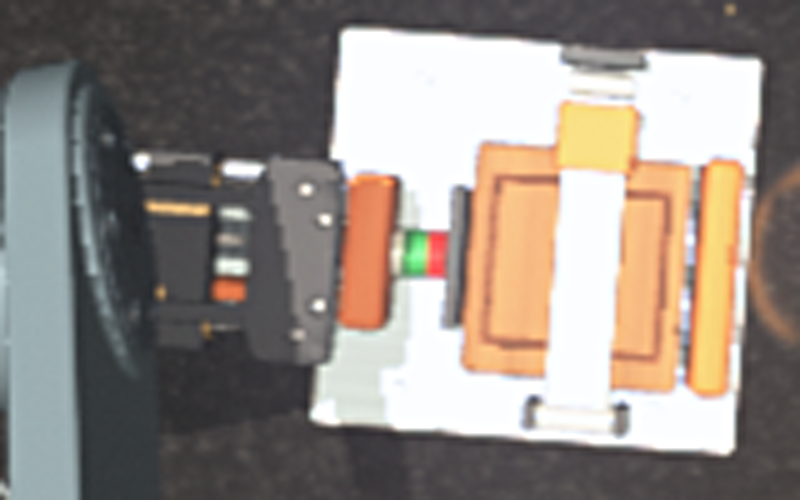

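The pad (about (457, 250)) now touches the near half, and the white band is still out at about (398, 250). Next tooth.

```bash
cat >> look.py <<'E'
R=s['color'][275:281,234:275].mean(0);x=np.arange(234,275)
def cross(f,lev,lo):
    for i in range(lo,len(f)-1):
        if (f[i]-lev)*(f[i+1]-lev)<=0: return x[i]+(lev-f[i])/(f[i+1]-f[i])
j=cross(R[:,2]-R[:,0],70,9);i=int(j-234)+1
print('jaw edge',j,'green->red',cross(R[:,1]-R[:,2],0,i+3 if 0 else int(np.argmax(R[:,1]-R[:,2]))))
E
sed -i "/BGR from/d;/row V/d" look.py
python3 look.py
python3 -m inch '[{"dx":0,"dy":0,"dz":0,"rx":0,"ry":0,"rz":0,"hand":74},{"dx":0,"dy":0,"dz":0,"rx":0,"ry":0,"rz":0,"hand":74},{"dx":0,"dy":0,"dz":0,"rx":0,"ry":0,"rz":0,"hand":74},{"dx":0,"dy":0,"dz":0,"rx":0,"ry":0,"rz":0,"hand":74},{"dx":0,"dy":0,"dz":0,"rx":0,"ry":0,"rz":0,"hand":74},{"dx":0,"dy":0,"dz":0,"rx":0,"ry":0,"rz":0,"hand":74},{"dx":0,"dy":0,"dz":0,"rx":0,"ry":0,"rz":0,"hand":74}]'|grep width
python3 -m inch '[{"dx":0,"dy":0,"dz":0,"rx":0,"ry":0,"rz":0,"hand":30},{"dx":0,"dy":0,"dz":0,"rx":0,"ry":0,"rz":0,"hand":30},{"dx":0,"dy":0,"dz":0,"rx":0,"ry":0,"rz":0,"hand":30},{"dx":0,"dy":0,"dz":0,"rx":0,"ry":0,"rz":0,"hand":30},{"dx":0,"dy":0,"dz":0,"rx":0,"ry":0,"rz":0,"hand":30},{"dx":0,"dy":0,"dz":0,"rx":0,"ry":0,"rz":0,"hand":30},{"dx":0,"dy":0,"dz":0,"rx":0,"ry":0,"rz":0,"hand":30}]' 25
python3 look.py
```

```text
green (np.int64(251), np.int64(254), np.int64(35)) red (np.int64(256), np.int64(258), np.int64(24))
pad dark (np.int64(262), np.int64(263), np.int64(17))
jaw edge 247.37614678899084 green->red 254.77023498694518
grip_width: 0.839
clock: 10.45
tool_pos: [0.4475, 0.2044, 0.0909]
orientation: [0.0, 1.0, -0.028, 0.0]
ft_force: [-0.5, -3.5, 2.6]
grip_width: 0.378
grasp_force: 25.2
green (np.int64(251), np.int64(254), np.int64(35)) red (np.int64(256), np.int64(258), np.int64(24))
pad dark (np.int64(262), np.int64(263), np.int64(18))
jaw edge 247.6487341772152 green->red 255.10526315789474
```

```bash
python3 -m inch '[{"dx":0,"dy":0,"dz":0,"rx":0,"ry":0,"rz":0,"hand":80},{"dx":0,"dy":0,"dz":0,"rx":0,"ry":0,"rz":0,"hand":80},{"dx":0,"dy":0,"dz":0,"rx":0,"ry":0,"rz":0,"hand":80},{"dx":0,"dy":0,"dz":0,"rx":0,"ry":0,"rz":0,"hand":80},{"dx":0,"dy":0,"dz":0,"rx":0,"ry":0,"rz":0,"hand":80},{"dx":0,"dy":0,"dz":0,"rx":0,"ry":0,"rz":0,"hand":80},{"dx":0,"dy":0,"dz":0,"rx":0,"ry":0,"rz":0,"hand":80},{"dx":0,"dy":0,"dz":0,"rx":0,"ry":0,"rz":0,"hand":80},{"dx":0,"dy":0,"dz":0,"rx":0,"ry":0,"rz":0,"hand":80},{"dx":0,"dy":0,"dz":0,"rx":0,"ry":0,"rz":0,"hand":80}]'|grep width
python3 look.py
python3 -m inch '[{"dx":0,"dy":0,"dz":0,"rx":0,"ry":0,"rz":0,"hand":60},{"dx":0,"dy":0,"dz":0,"rx":0,"ry":0,"rz":0,"hand":56},{"dx":0,"dy":0,"dz":0,"rx":0,"ry":0,"rz":0,"hand":52},{"dx":0,"dy":0,"dz":0,"rx":0,"ry":0,"rz":0,"hand":48},{"dx":0,"dy":0,"dz":0,"rx":0,"ry":0,"rz":0,"hand":44},{"dx":0,"dy":0,"dz":0,"rx":0,"ry":0,"rz":0,"hand":40},{"dx":0,"dy":0,"dz":0,"rx":0,"ry":0,"rz":0,"hand":36},{"dx":0,"dy":0,"dz":0,"rx":0,"ry":0,"rz":0,"hand":30},{"dx":0,"dy":0,"dz":0,"rx":0,"ry":0,"rz":0,"hand":30},{"dx":0,"dy":0,"dz":0,"rx":0,"ry":0,"rz":0,"hand":30}]' 30
python3 look.py
```

```text
grip_width: 0.907
green (np.int64(251), np.int64(254), np.int64(35)) red (np.int64(256), np.int64(258), np.int64(24))
pad dark (np.int64(262), np.int64(263), np.int64(18))
jaw edge 247.64556962025316 green->red 255.10640732265446
clock: 12.55
tool_pos: [0.4477, 0.2044, 0.0912]
orientation: [0.0, 1.0, -0.028, 0.0]
ft_force: [0.1, -1.2, 5.2]
grip_width: 0.376
grasp_force: 30.5
green (np.int64(253), np.int64(257), np.int64(36)) red (np.int64(258), np.int64(261), np.int64(28))
pad dark (np.int64(264), np.int64(265), np.int64(16))
jaw edge 250.31384615384616 green->red 257.4508670520231
```

A full, slower cycle moved a tooth. Again.

```bash
python3 -m inch '[{"dx":0,"dy":0,"dz":0,"rx":0,"ry":0,"rz":0,"hand":80},{"dx":0,"dy":0,"dz":0,"rx":0,"ry":0,"rz":0,"hand":80},{"dx":0,"dy":0,"dz":0,"rx":0,"ry":0,"rz":0,"hand":80},{"dx":0,"dy":0,"dz":0,"rx":0,"ry":0,"rz":0,"hand":80},{"dx":0,"dy":0,"dz":0,"rx":0,"ry":0,"rz":0,"hand":80},{"dx":0,"dy":0,"dz":0,"rx":0,"ry":0,"rz":0,"hand":80},{"dx":0,"dy":0,"dz":0,"rx":0,"ry":0,"rz":0,"hand":80},{"dx":0,"dy":0,"dz":0,"rx":0,"ry":0,"rz":0,"hand":80},{"dx":0,"dy":0,"dz":0,"rx":0,"ry":0,"rz":0,"hand":80},{"dx":0,"dy":0,"dz":0,"rx":0,"ry":0,"rz":0,"hand":80}]'|grep width
python3 -m inch '[{"dx":0,"dy":0,"dz":0,"rx":0,"ry":0,"rz":0,"hand":60},{"dx":0,"dy":0,"dz":0,"rx":0,"ry":0,"rz":0,"hand":56},{"dx":0,"dy":0,"dz":0,"rx":0,"ry":0,"rz":0,"hand":52},{"dx":0,"dy":0,"dz":0,"rx":0,"ry":0,"rz":0,"hand":48},{"dx":0,"dy":0,"dz":0,"rx":0,"ry":0,"rz":0,"hand":44},{"dx":0,"dy":0,"dz":0,"rx":0,"ry":0,"rz":0,"hand":40},{"dx":0,"dy":0,"dz":0,"rx":0,"ry":0,"rz":0,"hand":36},{"dx":0,"dy":0,"dz":0,"rx":0,"ry":0,"rz":0,"hand":30},{"dx":0,"dy":0,"dz":0,"rx":0,"ry":0,"rz":0,"hand":30},{"dx":0,"dy":0,"dz":0,"rx":0,"ry":0,"rz":0,"hand":30}]' 30
python3 look.py g
```

```text
grip_width: 0.909
clock: 14.6
tool_pos: [0.4475, 0.2044, 0.0909]
orientation: [0.0, 1.0, -0.028, 0.0]
ft_force: [-0.1, -3.1, 3.0]
grip_width: 0.377
grasp_force: 30.2
green (np.int64(254), np.int64(257), np.int64(34)) red (np.int64(259), np.int64(261), np.int64(26))
pad dark (np.int64(265), np.int64(266), np.int64(14))
jaw edge 250.56896551724137 green->red 257.86291486291486
```

View pics/g.png

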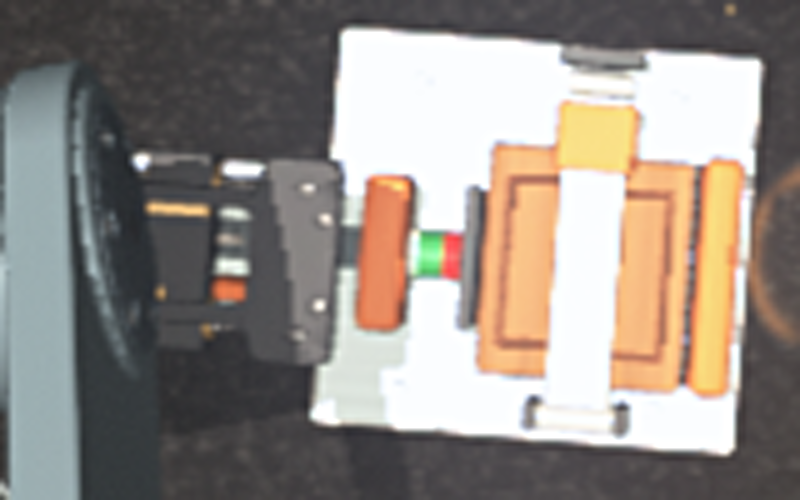

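The pad presses on the near half (about (480, 260)), and the white and all the green are still out. Only every second squeeze seems to advance it, so I keep cycling and measure each time.

```bash
python3 -m inch '[{"dx":0,"dy":0,"dz":0,"rx":0,"ry":0,"rz":0,"hand":86},{"dx":0,"dy":0,"dz":0,"rx":0,"ry":0,"rz":0,"hand":86},{"dx":0,"dy":0,"dz":0,"rx":0,"ry":0,"rz":0,"hand":86},{"dx":0,"dy":0,"dz":0,"rx":0,"ry":0,"rz":0,"hand":86},{"dx":0,"dy":0,"dz":0,"rx":0,"ry":0,"rz":0,"hand":86},{"dx":0,"dy":0,"dz":0,"rx":0,"ry":0,"rz":0,"hand":86},{"dx":0,"dy":0,"dz":0,"rx":0,"ry":0,"rz":0,"hand":86},{"dx":0,"dy":0,"dz":0,"rx":0,"ry":0,"rz":0,"hand":86}]'|grep width
python3 look.py|tail -1
python3 -m inch '[{"dx":0,"dy":0,"dz":0,"rx":0,"ry":0,"rz":0,"hand":60},{"dx":0,"dy":0,"dz":0,"rx":0,"ry":0,"rz":0,"hand":56},{"dx":0,"dy":0,"dz":0,"rx":0,"ry":0,"rz":0,"hand":52},{"dx":0,"dy":0,"dz":0,"rx":0,"ry":0,"rz":0,"hand":48},{"dx":0,"dy":0,"dz":0,"rx":0,"ry":0,"rz":0,"hand":44},{"dx":0,"dy":0,"dz":0,"rx":0,"ry":0,"rz":0,"hand":40},{"dx":0,"dy":0,"dz":0,"rx":0,"ry":0,"rz":0,"hand":36},{"dx":0,"dy":0,"dz":0,"rx":0,"ry":0,"rz":0,"hand":30},{"dx":0,"dy":0,"dz":0,"rx":0,"ry":0,"rz":0,"hand":30},{"dx":0,"dy":0,"dz":0,"rx":0,"ry":0,"rz":0,"hand":30}]' 30
python3 look.py
```

```text
grip_width: 0.98
jaw edge 250.60050251256283 green->red 257.86291486291486
clock: 16.5
tool_pos: [0.4477, 0.2044, 0.0912]
orientation: [0.0, 1.0, -0.028, 0.0]
ft_force: [0.1, -2.0, 5.5]
grip_width: 0.376
grasp_force: 30.5
green (np.int64(254), np.int64(258), np.int64(38)) red (np.int64(259), np.int64(262), np.int64(24))
pad dark (np.int64(265), np.int64(266), np.int64(16))
jaw edge 244.07932692307693 green->red 258.28977272727275
```

```bash
sed -i 's/R\[:,0\],70,9)/R[:,0],70,14)/' look.py
cat >> look.py <<'E'
print([tuple(v) for v in R.astype(int)[8:32].tolist()])
E
python3 look.py h
```

```text
green (np.int64(254), np.int64(258), np.int64(38)) red (np.int64(259), np.int64(262), np.int64(24))
pad dark (np.int64(265), np.int64(266), np.int64(15))
jaw edge 253.50950570342206 green->red 258.289592760181
[(109, 106, 98), (104, 101, 97), (90, 101, 154), (84, 119, 218), (91, 132, 230), (94, 135, 231), (95, 137, 232), (108, 170, 239), (121, 200, 245), (115, 186, 244), (101, 155, 248), (88, 123, 225), (109, 169, 114), (144, 224, 119), (150, 235, 128), (148, 234, 126), (133, 213, 170), (105, 132, 236), (98, 97, 252), (98, 98, 249), (113, 113, 221), (145, 146, 158), (153, 154, 154), (123, 120, 120)]
```

View pics/h.png

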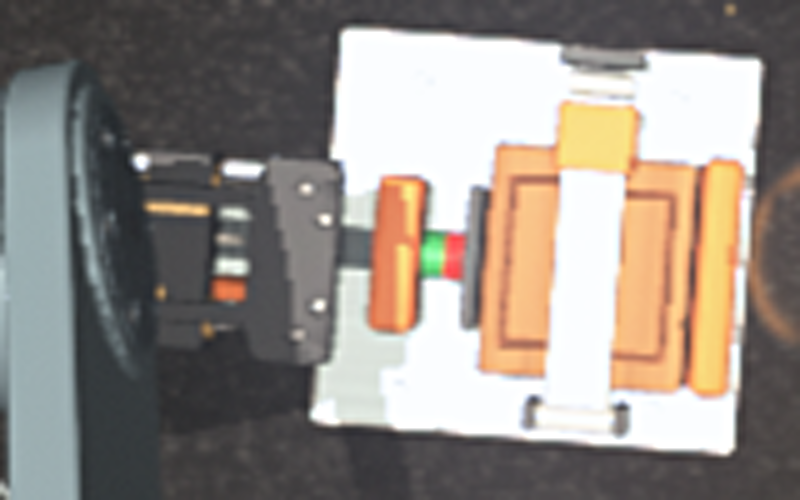

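The white has gone into the jaw (edge about (424, 255)). Green is still showing and the pad is in about 5 mm, with the seam closed and the bar shut. I'll hold a moment and hand in.

```bash
python3 -m inch '[{"dx":0,"dy":0,"dz":0,"rx":0,"ry":0,"rz":0,"hand":30},{"dx":0,"dy":0,"dz":0,"rx":0,"ry":0,"rz":0,"hand":30},{"dx":0,"dy":0,"dz":0,"rx":0,"ry":0,"rz":0,"hand":30},{"dx":0,"dy":0,"dz":0,"rx":0,"ry":0,"rz":0,"hand":30},{"dx":0,"dy":0,"dz":0,"rx":0,"ry":0,"rz":0,"hand":30}]' 30
python3 look.py|sed -n 3p
python3 -c "
from station import env
print(env.hand_in())"
```

```text
clock: 17.1
tool_pos: [0.4477, 0.2044, 0.0912]
orientation: [0.0, 1.0, -0.028, 0.0]
ft_force: [-1.8, -1.5, 6.2]
grip_width: 0.38
grasp_force: 30.5
jaw edge 253.5094816687737 green->red 258.29124004550624
the job is handed in; nothing more can be done
None
```

I handed the job in at about 17 s: the bar is shut in its catch, the pad is pushed in about 5 mm (white in, green showing), and the trigger is held home at 30 N; the seam was judged closed from the pad's compression, and the hand-in returned no verdict.

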